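# Wedge the cabinet door square

## Robot

A 6-joint arm with a two-finger parallel gripper is mounted at the origin on the work surface. World frame = base frame: x ahead of the robot, y to its left, z up, the work surface at z = 0. Lengths are in mm, angles in rad, forces in N, time in s.
With the tool pointing down it reaches from about 275 to 750 mm from the base axis. Payload 10.2 kg.
Tool frame: the origin (TCP) lies midway between the tips of the shut fingers; the grasp point (between the pads) lies 19 mm behind it; z points along the fingers, y is the line along which they close (so a half turn about z gives the same grasp; the last joint's range is limited). The gripper opens to 85 mm and grips with 20 to 120 N. Pads are 22 mm wide; open, the fingers measure 114 mm over their backs; the gripper's body (76 mm by 85 mm) begins 54 mm behind the grasp point. The pads swing forward as they close: fully open they stand 13 mm farther back than shut.
Start: joints at [-1.409, 0.313, 1.498, -0, 1.331, -0.223], TCP at [197.059, -486.62, 231.294] pointing down, gripper open.
Joint ranges: [-2.94, 2.94], [-0.97, 2.17], [0.19, 2.56], [-1.23, 4.37], [0.02, 3.11], [-2.88, 2.88]. Speed limits (rad/s): [2.39, 2.39, 3.01, 3.14, 3.14, 3.14].

## Interface

Orientations are given as a unit quaternion [w, x, y, z].
In Python, from rig import sense, capture, finish_job, find_in, place_of gives the robot as it stands. The module is installed in compiled form; this text tells all that it offers.
- The arm moves only by the shell command python3 -m jog 'ROWS' [FORCE]. ROWS is JSON, a list of rows, each an object of numbers: "tx", "ty", "tz": the shift along the tool's x, y, z in mm; "ax", "ay", "az": the turn, a rotation vector about the tool's x, y, z in rad; "jaw": the closure, from -1 (fully open) to 1 (shut), so that 0 is half open. In form: [{"tx": .., "ty": .., "tz": .., "ax": .., "ay": .., "az": .., "jaw": ..}, ...]. A call has 1 to 5 rows; each row shifts and turns the commanded pose from where the row before left it, along the tool's axes as they then stand; what a row does not reach is not made up. A row lasts 1/8 s, in which the tool goes at most 62.5 mm and 10.7 degrees, less where a joint would pass 70% of its speed; a pose out of reach is approached as far as the arm can. A call with a gripper value outside its range is refused whole. The fingers move at their own pace and stop on an object; FORCE is the grip in N (left out, the last holds). Time passes only in rows, so rows that do not move let the fingers close. It gives the time, the measured TCP pose, the force, the opening and the grip force at its end, in the units of the state.
- sense(): the state, without advancing time (a new reading comes with each control period).
- capture(name): name is "side" or "top"; returns a dict with "color" (384x512x3 uint8, red, green, blue), "depth" (384x512 float32, mm along the optical axis (not along the pixel's ray), 0 where there is no reading), "fx", "fy", "cx", "cy" (pixels), "camera_from_world" (4x4, takes a point from world to camera coordinates). Camera axes: x right, y up, looking along -z (the intrinsics and any distortion apply to the point x, -y, -z); pixel columns grow to the right and rows downward; lengths in mm; the calibration is good to about 2 mm. A picture is of the moment at which its call begins.
- finish_job(): hands the job in; it is judged then, once.
Trained networks look in the newest picture that a camera, given by its name, has taken for a name from the list of things; names that differ only in an ending like _2 or _b are one class to them, and where a whole thing is asked for, a point or a joint stands for the part that bears it (a point fixed in the world has none). Each returns a list of dicts, best first, with "conf" (0 to 1); they miss things now and then, are a little off and sometimes report something else, mostly with a low value. They report only what shows in the picture. A call takes as long as a camera call. They do not tell look-alikes from the thing itself.
- find_in(query, camera): "centre" ([column, row] in pixels, amid what is visible of it).
- place_of(query, camera): "centre" ([column, row] in pixels: a listed point, or the origin of a listed thing).
The state is a dict: "time_s": time; "joints": joint angles; "dq": joint speeds; "tau": joint torques, N m; "eef_pos": TCP position; "ee_rot": TCP orientation; "force": force on the tool from outside, world axes, zero at the start; "wrist_torque": the same for the moment, N m; "grip_width": opening from 0.0 (shut) to 1.0 (fully open); "grip_force": force on a finger pad.
Only numpy, scipy, OpenCV 4.12 (cv2) and the standard library are available. Lean on these libraries where they do the work, as an engineer would, in place of code of your own. Each camera call takes 0.05 s, during which the arm holds its last target. There are 200 camera calls.

## Task

Swing the small cabinet's door until it stands straight out, square to the cabinet front, and let go of it. Then take the wooden wedge by its raised block, slide its thin end flat along the bench under the free edge of the door, in line with the door and pointing at the hinge, and tap it in bit by bit until it jams the door firmly where it stands without straining the hinges. Let go of the wedge and leave the paint can, the post and the brush alone.

Things in the scene. Friction and masses are not known exactly. Their poses are not given: they have to be found in the camera images.
- door (a joint): Opening angle of the cabinet's wooden door, rad: 0 shut, growing counter-clockwise seen from above, 1.571 square to the front. It turns stiffly (0.12 N m) and stays where left. The door is 18 mm thick, mid-plane through the hinge axis, reaching from 5 to 210 mm from that axis along the cabinet's x axis turned by this angle; top edge about 211 mm above the bench; lower edge: see hinge_foot.
- hinge_foot (a point): Foot of the door's vertical hinge axis, at bench height; axes as cabinet. The door's lower edge hangs 12 to 20 mm above the bench, differently each time and not measured: it must be found by feel.
- cabinet: Small open-fronted wooden cabinet fixed to the bench, 215 mm wide, 182 mm deep, 254 mm tall; carries the door. Origin on the hinge axis at bench height; x runs along the front from the hinge (the shut door lies along +x), +y points out of the front (the square door lies along +y), the carcass stands at negative y, z up.
- wedge: Loose wooden wedge flat on the bench, 0.2 kg, 190 mm long, 36 mm wide. Origin under its middle; x points to the thin tip, z up. From the tip (x = 95 mm, 4 mm thick) it rises evenly to 28 mm thick at x = -55 mm; behind that is the raised grip block (x = -95 to -55 mm, 44 mm tall). Friction keeps it where it is driven.
- wedge_grip (a point): Centre of the wedge's raised grip block, 75 mm behind the wedge's middle and 22 mm above its underside; axes as wedge. Grasp it across its 36 mm width (y).
- wedge_tip (a point): Middle of the wedge's thin tip, 170 mm ahead of wedge_grip, 2 mm above the underside. Pushed slowly, the wedge slides with 1 to 3 N until it meets the door's lower edge; then the push grows by about 2 to 3 N per mm. A push of 14 to 18 N along the wedge jams the door well; beyond about 25 N the hinges are strained.
- paint_can: Bystander: closed metal can with a paper label, 84 mm across, 110 mm tall, standing; origin under its centre.
- post: Bystander: square upright wooden post, 70 x 70 x 170 mm; origin under its centre.
- brush: Bystander: paint brush lying on the bench; origin on its underside, x along it.
There are look-alikes about, which are no part of the job. Leave any black or red look-alike of the wedge alone.

How it is judged (in metres and radians):
On the way, in this order (a step that is already met when the one before it is completed fails the run):
1. the door stands square to the cabinet front, within 0.12 rad, and is at rest (value of joint door between 1.45 and 1.69 rad and velocity of joint door between -0.05 and 0.05 rad/s and contact force between the fingers and cabinet below 0.2 N), for 0.2 s.
2. the wedge, held by the fingers, has its tip under the door's free edge, by at least 15 mm, in line with the door (y of wedge_tip in the frame of cabinet between 0.06 and 0.195 m and x of wedge_tip in the frame of cabinet between -0.045 and 0.045 m and height (world z) of wedge_tip below 0.012 m and contact force between the fingers and wedge above 1 N), for 0.1 s.
At the end, for the whole second after the job is handed in: Door at rest, square (1.45 to 1.69 rad); wedge flat on the bench at rest, its tip under the door 15 to 150 mm inside the free edge, pointing at the hinge within 0.3 rad, and still jammed: after letting go it presses on the door with more than 4 N (value of joint door between 1.45 and 1.69 rad and y of wedge_tip in the frame of cabinet between 0.06 and 0.195 m and x of wedge_tip in the frame of cabinet between -0.045 and 0.045 m and height (world z) of wedge_tip below 0.012 m and velocity of joint door between -0.05 and 0.05 rad/s and contact force between wedge and cabinet above 4 N and angle between the x axis of wedge and the y axis of cabinet, either way round below 0.3 rad and angle between wedge's own z axis and vertical below 0.08 rad and linear speed of wedge below 0.01 m/s); the robot touches nothing.
It fails at once if the hinges are strained: the wedge presses on the door with more than 23 N (contact force between wedge and cabinet above 23 N).
It fails at once if the robot presses on the cabinet or its door with more than 25 N (contact force between any of the arm, the fingers and cabinet above 25 N).
It fails at once if the paint can is pushed aside by more than 30 mm or lifted (distance of paint_can from where it was at the start of the episode above 0.03 m).
It fails at once if the post is pushed aside by more than 30 mm or lifted (distance of post from where it was at the start of the episode above 0.03 m).
It fails at once if the brush is pushed aside by more than 30 mm or lifted (distance of brush from where it was at the start of the episode above 0.03 m).
It also fails if it takes over 72 s, if anything falls off the work surface, if the arm or the gripper's body presses on something with over 40 N, if the wrist force passes 120 N, or if a joint passes its speed limit or range.

## Working session

There is one attempt and no reset: what is moved stays moved. The work goes in short steps, Python scripts to look and compute and a shell command to move; the robot and the scene stay as the last step left them, time stands still between calls to the robot, and variables do not carry over. Pictures are saved under pics/ and viewed, at most 10 in all, crops included, and the job is handed in when it is done.

```bash
mkdir -p pics
cat > h.py <<'E'
import numpy as np, cv2
from rig import sense, capture, finish_job, find_in, place_of
def px2w(c,u,v,z=None,d=None):
    T=np.linalg.inv(c["camera_from_world"]); r=np.array([(u-c["cx"])/c["fx"],-(v-c["cy"])/c["fy"],-1.])
    o=T[:3,3]; w=T[:3,:3]@r
    if d is None and z is None: d=c["depth"][int(round(v)),int(round(u))]
    return o+w*(d if z is None else (z-o[2])/w[2])
E
python3 - <<'E'
from h import *
ims=[]
for n in("top","side"):
    c=capture(n); ims.append(c["color"]); np.savez(n+".npz",**c)
    for q in("door","hinge_foot","cabinet","wedge","wedge_grip","wedge_tip","paint_can","post","brush"):
        for r in place_of(q,n)[:4]:
            u,v=r["centre"]; print(n,q,np.round(r["centre"]),round(r["conf"],2),px2w(c,u,v,z={"wedge_grip":22}.get(q,0)).round())
    cv2.imwrite(f"pics/{n}0.png",cv2.resize(c["color"][:,:,::-1],(768,576)))
print(sense())
E
```

```text
Traceback (most recent call last):
ValueError: it knows: brush, cabinet, hinge_foot, paint_can, post, wedge, wedge_grip, wedge_tip
```

Run:
```python
from h import *
for n in("top","side"):
    c=capture(n); np.savez(n+".npz",**c)
    for q in("hinge_foot","cabinet","wedge","wedge_grip","wedge_tip","paint_can","post","brush"):
        for r in place_of(q,n)[:4]:
            u,v=r["centre"]; print(n,q,np.round(r["centre"]),round(r["conf"],2),px2w(c,u,v,z={"wedge_grip":22}.get(q,0)).round())
    cv2.imwrite(f"pics/{n}0.png",cv2.resize(c["color"][:,:,::-1],(768,576)))
print(sense())
```

```text
top hinge_foot [216. 179.] 0.21 [558. 230.   0.]
top cabinet [389. 189.] 0.76 [ 526. -215.    0.]
top wedge [180. 312.] 0.84 [223. 319.   0.]
top wedge [220. 212.] 0.78 [471. 220.   0.]
top wedge [347. 269.] 0.67 [ 325. -101.    0.]
top wedge_grip [368. 248.] 0.82 [ 378. -149.   22.]
top wedge_grip [156. 291.] 0.8 [277. 376.  22.]
top wedge_grip [216. 179.] 0.74 [555. 228.  22.]
top wedge_tip [318. 292.] 0.97 [269. -26.   0.]
top wedge_tip [222. 252.] 0.9 [371. 215.   0.]
top wedge_tip [211. 334.] 0.63 [169. 242.   0.]
top paint_can [256. 100.] 0.65 [770. 123.   0.]
top post [180. 107.] 0.84 [754. 327.   0.]
top brush [132. 258.] 0.74 [356. 445.   0.]
side hinge_foot [265. 142.] 0.56 [ 526. -230.   -0.]
side cabinet [264. 143.] 0.71 [ 529. -219.    0.]
side wedge [266. 231.] 0.97 [470. 214.   0.]
side wedge [320. 166.] 0.93 [ 322. -101.    0.]
side wedge [358. 272.] 0.73 [225. 323.   0.]
side wedge_grip [341. 287.] 0.89 [274. 387.  22.]
side wedge_grip [311. 152.] 0.88 [ 356. -148.   22.]
side wedge_tip [382. 251.] 0.87 [159. 247.   0.]
side wedge_tip [337. 184.] 0.82 [267. -17.   0.
[... 180 characters left out ...]
.   0.]
{'time_s': 0.95, 'joints': array([-1.40939890e+00,  3.12896508e-01,  1.49771252e+00,  1.12671294e-05,
        1.33100017e+00, -2.23414837e-01]), 'dq': array([ 0.00221481,  0.00173836,  0.00138537, -0.00022696,  0.00046645,
       -0.00139304]), 'tau': array([-9.99175572e-04, -4.12173915e+01, -2.59899777e+01, -3.19011988e-04,
        5.43728765e-04, -2.71382669e-05]), 'eef_pos': array([ 197.06161767, -486.61421582,  231.29124575]), 'ee_rot': array([-8.09768832e-06,  9.81547230e-01,  1.91219862e-01,  5.72616845e-06]), 'force': array([-0.60453812,  0.87724943, -0.04076579]), 'wrist_torque': array([0.01598483, 0.04608046, 0.00467486]), 'grip_force': 0.0, 'grip_width': 0.9997811182695977}
```

View pics/top0.png

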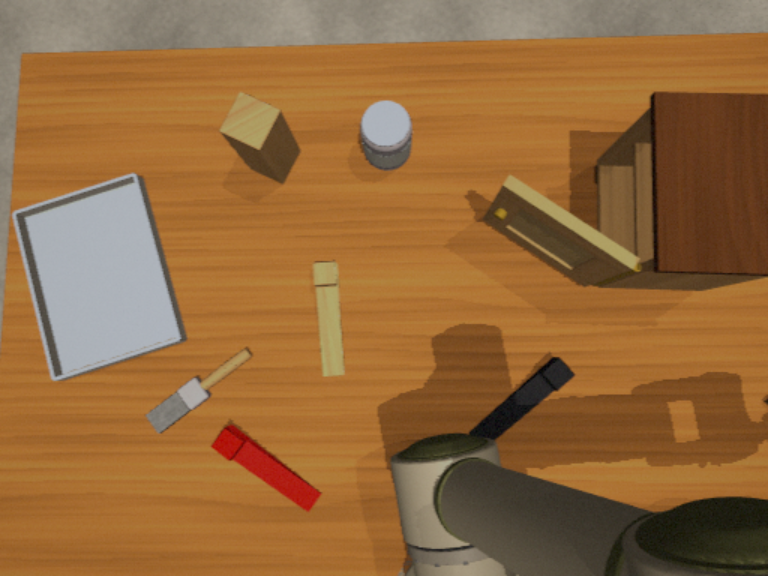

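View pics/side0.png

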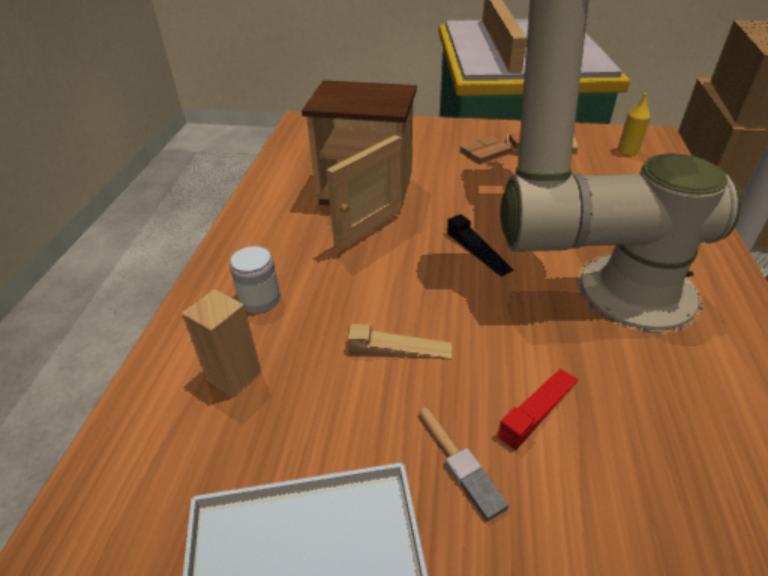

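The top view shows three wedge-shaped things, given here in native pixels:
- Wooden wedge at (220,212), with its block at (216,179) and its tip at (222,252).
- Black one at (347,269).
- Red one at (180,312).

The wooden one fits the description. I'll confirm it in a crop and measure the door and cabinet from the depth.

Run:
```python
from h import *
for n in("top","side"):
    c=dict(np.load(n+".npz")); H,W=c["depth"].shape
    vv,uu=np.mgrid[:H,:W]; d=c["depth"]
    T=np.linalg.inv(c["camera_from_world"])
    P=np.stack([(uu-c["cx"])/c["fx"]*d,-(vv-c["cy"])/c["fy"]*d,-d],-1)@T[:3,:3].T+T[:3,3]
    P[d==0]=-9999
    if n=="top": Pt=P
    def rect(m,nm):
        q=P[m][:,:2].astype(np.float32)
        if len(q)>5: print(n,nm,len(q),cv2.boxPoints(cv2.minAreaRect(q)).round().tolist())
    x,y,z=P[...,0],P[...,1],P[...,2]
    rect((abs(z-254)<6)&(x>350)&(y<-150)&(x<900),"roof")
    rect((abs(z-211)<5)&(x>350)&(y<100)&(y>-300)&(x<900),"doortop")
    rect((z>20)&(z<200)&(x>450)&(y<60)&(y>-180)&(x<800),"doorall")
    rect((z>30)&(z<60)&(x>350)&(y<300)&(y>160)&(x<650),"wgrip")
    rect((z>5)&(z<60)&(x>350)&(y<300)&(y>160)&(x<650),"wedge")
    rect((z>60)&(z<130)&(x>700)&(y<180)&(y>60)&(x<900),"can")
    rect((z>60)&(z<190)&(x>600)&(y<420)&(y>240)&(x<900),"post")
    rect((z>60)&(z<200)&(x>500)&(y<100)&(y>20)&(x<700),"knob?")
a=dict(np.load("top.npz"))["color"][160:270,180:270,::-1]
b=dict(np.load("side.npz"))["color"][60:250,200:320,::-1]
A=cv2.resize(a,(450,550));B=cv2.resize(b,(347,550))
cv2.imwrite("pics/crop.png",np.hstack([A,B]))
```

```text
top roof 9020 [[503.0, -366.0], [739.0, -377.0], [746.0, -234.0], [510.0, -222.0]]
top doortop 1031 [[516.0, -236.0], [736.0, -248.0], [747.0, -49.0], [528.0, -37.0]]
top doorall 1827 [[538.0, -180.0], [554.0, -189.0], [638.0, -44.0], [622.0, -34.0]]
top wgrip 257 [[507.0, 238.0], [510.0, 202.0], [566.0, 207.0], [563.0, 243.0]]
top wedge 1122 [[364.0, 192.0], [611.0, 149.0], [632.0, 269.0], [385.0, 312.0]]
top can 1097 [[726.0, 81.0], [806.0, 73.0], [814.0, 154.0], [734.0, 162.0]]
top post 1670 [[708.0, 302.0], [771.0, 270.0], [804.0, 333.0], [741.0, 366.0]]
side roof 1564 [[501.0, -410.0], [736.0, -420.0], [744.0, -229.0], [509.0, -219.0]]
side doortop 321 [[514.0, -288.0], [734.0, -297.0], [745.0, -42.0], [524.0, -33.0]]
side doorall 1892 [[515.0, -162.0], [544.0, -186.0], [656.0, -52.0], [626.0, -28.0]]
side wgrip 205 [[515.0, 243.0], [517.0, 205.0], [566.0, 207.0], [564.0, 246.0]]
side wedge 955 [[375.0, 197.0], [633.0, 195.0], [633.0, 282.0], [376.0, 284.0]]
side can 759 [[720.0, 100.0], [793.0, 73.0], [821.0, 147.0], [748.0, 175.0]]
side post 1842 [[708.0, 305.0], [774.0, 272.0], [806.0, 335.0], [740.0, 369.0]]
```

View pics/crop.png

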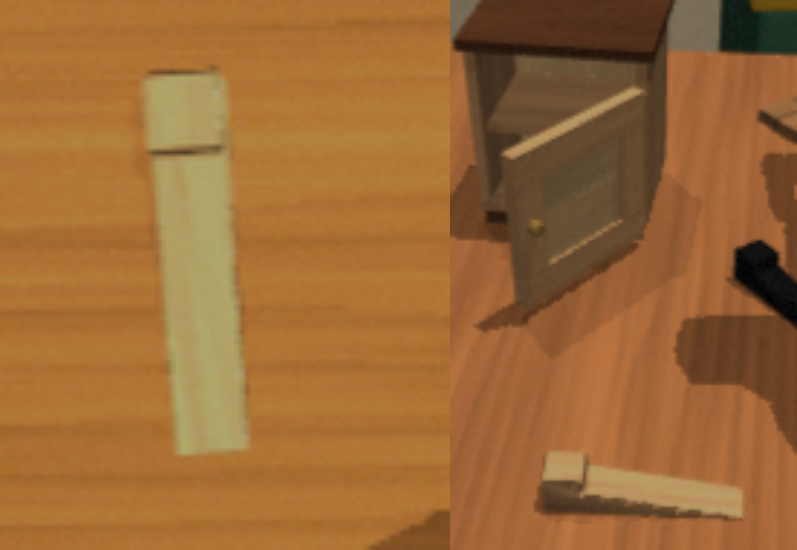

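The crop confirms the wooden wedge: raised block at the far end (native about (216,179)), tip towards the robot at (222,252). Next I'll fit the door and hinge lines.

```bash
cat >> h.py <<'E'
def cloud(c):
    H,W=c["depth"].shape; vv,uu=np.mgrid[:H,:W]; d=c["depth"]; T=np.linalg.inv(c["camera_from_world"])
    P=np.stack([(uu-c["cx"])/c["fx"]*d,-(vv-c["cy"])/c["fy"]*d,-d],-1)@T[:3,:3].T+T[:3,3]
    P[d==0]=-9999
    return P
def fit(P,zl,zh,box):
    x,y,z=P[...,0],P[...,1],P[...,2]
    q=P[(z>zl)&(z<zh)&(x>box[0])&(x<box[1])&(y>box[2])&(y<box[3])][:,:2].astype(np.float32)
    if len(q)<10: return None
    for _ in range(4):
        l=cv2.fitLine(q,cv2.DIST_HUBER,0,.01,.01).ravel(); e=(q-l[2:])@[-l[1],l[0]]; q=q[abs(e)<max(10,1.5*e.std())]
    s=(q-l[2:])@l[:2]
    return len(q),np.round(np.arctan2(l[1],l[0]),3),(l[2:]+l[:2]*s.min()).round(1),(l[2:]+l[:2]*s.max()).round(1),e.std().round(1)
E
python3 - <<'E'
from h import *
for n in("top","side"):
    c=dict(np.load(n+".npz"));P=cloud(c)
    print(n,"top edge",fit(P,206,217,(500,680,-205,0)))
    print(n,"face",fit(P,60,190,(530,680,-190,0)))
    print(n,"front-right upright",fit(P,80,240,(505,535,-420,-200)))
    print(n,"wedge block top",[P[(P[...,2]>38)&(P[...,2]<50)&(abs(P[...,0]-550)<70)&(abs(P[...,1]-220)<50)].mean(0).round(1)])
    print(n,"wedge",fit(P,6,60,(365,590,190,260)))
    # wedge colour segmentation axis
c=dict(np.load("side.npz"));P=cloud(c)
for p in((177,106),(201,152),(165,122),(268,70),(270,90)):
    pass
E
```

```text
top top edge (933, np.float32(0.946), array([ 527.1, -207.7], dtype=float32), array([643. , -47.1], dtype=float32), np.float32(5.5))
top face (1376, np.float32(0.985), array([ 537. , -193.3], dtype=float32), array([636.6, -43. ], dtype=float32), np.float32(2.8))
top front-right upright (939, np.float32(1.517), array([ 508.4, -401.9], dtype=float32), array([ 519.4, -199.9], dtype=float32), np.float32(2.0))
top wedge block top [array([543.8, 223. ,  44.2])]
top wedge (620, np.float32(0.028), array([375.1, 214.7], dtype=float32), array([564.7, 220.1], dtype=float32), np.float32(7.1))
side top edge (224, np.float32(0.941), array([ 522.2, -203.6], dtype=float32), array([640.5, -41.2], dtype=float32), np.float32(4.2))
side face (1402, np.float32(0.971), array([ 535.6, -192.4], dtype=float32), array([639.8, -40.1], dtype=float32), np.float32(3.0))
side front-right upright (381, np.float32(1.517), array([ 508.8, -394.4], dtype=float32), array([ 519.2, -199.7], dtype=float32), np.float32(2.1))
side wedge block top [array([544.4, 227.7,  44. ])]
side wedge (522, np.float32(0.14), array([375.9, 219. ], dtype=float32), array([563.3, 245.5], dtype=float32), np.float32(5.2))
```

```bash
cat >> h.py <<'E'
def plan(x,y,z,th=None):
    from scipy.spatial.transform import Rotation as R
    s=sense(); w,a,b,c=s["ee_rot"]; M=R.from_quat([a,b,c,w]).as_matrix(); now=np.arctan2(M[1,0],M[0,0])
    d=M.T@(np.array([x,y,z])-s["eef_pos"])
    print("t",round(s["time_s"],2),"at",s["eef_pos"].round(1),"th",round(now,3),"tool-d",d.round(1),"az",None if th is None else round(-((th-now+np.pi)%(2*np.pi)-np.pi),3),"tilt",np.round(M[:,2],3),"F",s["force"].round(1),"grip",round(s["grip_width"],3),round(float(s["grip_force"]),1),"q6",round(s["joints"][5],2))
E
python3 -m jog '[{"tz":-30,"az":-0.14},{"tz":-30,"az":-0.14},{"tz":-30,"az":-0.14},{"az":-0.145},{}]'
python3 -c "from h import *;plan(631,-61,320,.95)"
```

```text
t 0.95 at [ 197.1 -486.6  231.3] th 0.385 tool-d [ 562.  -231.6  -88.7] az -0.565 tilt [ 0.  0. -1.] F [-0.6  0.9 -0. ] grip 1.0 0.0 q6 -0.22schema error: expected keys tx, ty, tz, ax, ay, az, jaw
```

```bash
python3 -m jog '[{"tx":0,"ty":0,"tz":-30,"ax":0,"ay":0,"az":-0.14,"jaw":-1},{"tx":0,"ty":0,"tz":-30,"ax":0,"ay":0,"az":-0.14,"jaw":-1},{"tx":0,"ty":0,"tz":-30,"ax":0,"ay":0,"az":-0.14,"jaw":-1},{"tx":0,"ty":0,"tz":0,"ax":0,"ay":0,"az":-0.145,"jaw":-1},{"tx":0,"ty":0,"tz":0,"ax":0,"ay":0,"az":0,"jaw":-1}]'
python3 -c "from h import *;plan(631,-61,320,.95)"
```

```text
time_s: 1.58
eef_pos: [197.0, -486.6, 321.3]
ee_rot: [0.0, 0.89, 0.457, 0.0]
force: [0.6, 0.1, -0.7]
grip_width: 1.003
grip_force: 0.0
t 1.57 at [ 197.  -486.6  321.3] th 0.948 tool-d [598.8 104.5   1.3] az -0.002 tilt [ 0. -0. -1.] F [ 0.6  0.1 -0.7] grip 1.003 0.0 q6 -0.79
```

```bash
python3 -m jog '[{"tx":50,"ty":10,"tz":0,"ax":0,"ay":0,"az":0,"jaw":-1},{"tx":60,"ty":10,"tz":0,"ax":0,"ay":0,"az":0,"jaw":-1},{"tx":60,"ty":10,"tz":0,"ax":0,"ay":0,"az":0,"jaw":-1},{"tx":60,"ty":10,"tz":0,"ax":0,"ay":0,"az":0,"jaw":-1},{"tx":60,"ty":10,"tz":0,"ax":0,"ay":0,"az":0,"jaw":-1}]'
python3 -m jog '[{"tx":60,"ty":10,"tz":0,"ax":0,"ay":0,"az":0,"jaw":-1},{"tx":60,"ty":10,"tz":0,"ax":0,"ay":0,"az":0,"jaw":-1},{"tx":60,"ty":10,"tz":0,"ax":0,"ay":0,"az":0,"jaw":-1},{"tx":60,"ty":10,"tz":0,"ax":0,"ay":0,"az":0,"jaw":-1},{"tx":40,"ty":10,"tz":0,"ax":0,"ay":0,"az":0,"jaw":-1}]'
python3 -c "from h import *;plan(631,-61,240,.95)"
```

```text
time_s: 2.2
eef_pos: [407.5, -278.2, 321.0]
ee_rot: [-0.0, 0.89, 0.456, -0.0]
force: [0.2, -0.9, 0.5]
grip_width: 0.999
grip_force: 0.0
time_s: 2.82
eef_pos: [611.3, -78.9, 320.6]
ee_rot: [-0.0, 0.89, 0.456, -0.0]
force: [-0.3, -1.1, -0.3]
grip_width: 1.001
grip_force: 0.0
t 2.83 at [611.3 -78.9 320.6] th 0.948 tool-d [26.1  5.7 80.6] az -0.002 tilt [-0.001  0.    -1.   ] F [-0.3 -1.1 -0.3] grip 1.001 0.0 q6 0.3
```

```bash
python3 -m jog '[{"tx":13,"ty":3,"tz":30,"ax":0,"ay":0,"az":0,"jaw":-1},{"tx":13,"ty":3,"tz":30,"ax":0,"ay":0,"az":0,"jaw":-1},{"tx":0,"ty":0,"tz":25,"ax":0,"ay":0,"az":0,"jaw":-1},{"tx":0,"ty":0,"tz":0,"ax":0,"ay":0,"az":0,"jaw":-1}]'
python3 - <<'E'
from h import *
plan(631,-61,165,.95)
c=capture("side");P=cloud(c);cv2.imwrite("pics/s1.png",cv2.resize(c["color"][30:260,130:430,::-1],(780,598)))
E
```

```text
time_s: 3.32
eef_pos: [629.3, -63.3, 234.2]
ee_rot: [-0.002, 0.89, 0.456, -0.002]
force: [-0.3, 0.2, 0.4]
grip_width: 1.0
grip_force: 0.0
t 3.33 at [629.3 -63.3 234.2] th 0.947 tool-d [ 2.9  0.3 69.2] az -0.003 tilt [-0.004  0.001 -1.   ] F [-0.3  0.2  0.4] grip 1.0 0.0 q6 0.34
```

View pics/s1.png

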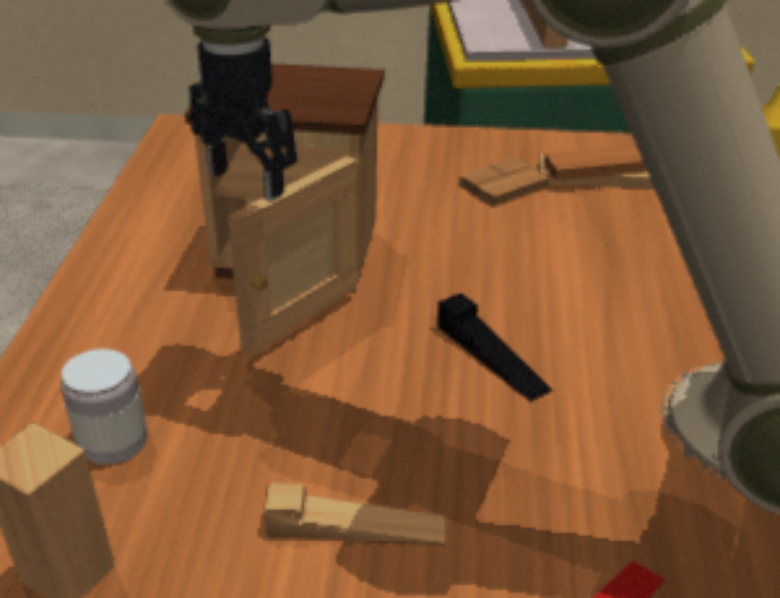

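The two fingers, at crop pixels (272,180) and (215,160), straddle the door's top edge. Going down.

```bash
python3 -m jog '[{"tx":0,"ty":0,"tz":25,"ax":0,"ay":0,"az":0,"jaw":-1},{"tx":0,"ty":0,"tz":25,"ax":0,"ay":0,"az":0,"jaw":-1},{"tx":0,"ty":0,"tz":18,"ax":0,"ay":0,"az":0,"jaw":-1},{"tx":0,"ty":0,"tz":0,"ax":0,"ay":0,"az":0,"jaw":0.2},{"tx":0,"ty":0,"tz":0,"ax":0,"ay":0,"az":0,"jaw":0.2}]' 20
python3 - <<'E'
from h import *
plan(631,-61,165,.95)
# waypoints on the arc r=183 about hinge
h=np.array([523,-212])
for a in np.linspace(.95,1.517,7): print(a.round(3),(h+183*np.array([np.cos(a),np.sin(a)])).round(1))
E
```

```text
time_s: 4.0
eef_pos: [630.7, -63.9, 170.1]
ee_rot: [0.001, 0.89, 0.457, 0.001]
force: [-0.0, 0.0, 0.3]
grip_width: 0.602
grip_force: 0.0
t 4.0 at [630.7 -63.9 170.1] th 0.949 tool-d [ 2.5 -1.4  5.1] az -0.001 tilt [ 0.002 -0.001 -1.   ] F [-0.   0.   0.3] grip 0.602 0.0 q6 0.34
0.95 [629.4 -63.1]
1.044 [614.9 -53.8]
1.139 [599.6 -45.8]
1.233 [583.6 -39.3]
1.328 [567.  -34.4]
1.422 [550. -31.]
1.517 [532.8 -29.3]
```

```bash
python3 -m jog '[{"tx":-0.4,"ty":-11.5,"tz":0,"ax":0,"ay":0,"az":-0.063,"jaw":0.2},{"tx":-0.4,"ty":-11.5,"tz":0,"ax":0,"ay":0,"az":-0.063,"jaw":0.2},{"tx":-0.4,"ty":-11.5,"tz":0,"ax":0,"ay":0,"az":-0.063,"jaw":0.2},{"tx":-0.4,"ty":-11.5,"tz":0,"ax":0,"ay":0,"az":-0.063,"jaw":0.2},{"tx":-0.4,"ty":-11.5,"tz":0,"ax":0,"ay":0,"az":-0.063,"jaw":0.2}]'
python3 -c "
from h import *
plan(532.8,-29.3,170,1.517)
for n in('top','side'):
  c=capture(n);print(fit(cloud(c),206,217,(500,680,-205,20)))"
```

```text
time_s: 4.62
eef_pos: [579.0, -38.2, 169.9]
ee_rot: [0.001, 0.806, 0.592, 0.001]
force: [0.1, -1.6, 0.6]
grip_width: 0.401
grip_force: 0.4
t 4.62 at [579.  -38.2 169.9] th 1.266 tool-d [ -5.3 -46.8  -0.3] az -0.251 tilt [ 0.003 -0.001 -1.   ] F [ 0.1 -1.6  0.6] grip 0.401 0.4 q6 0.04
(155, np.float32(1.145), array([ 524.1, -207.1], dtype=float32), array([575.7, -93.3], dtype=float32), np.float32(4.7))
(130, np.float32(1.211), array([ 519.5, -203.9], dtype=float32), array([590.3, -15.7], dtype=float32), np.float32(5.0))
```

```bash
python3 -m jog '[{"tx":-0.4,"ty":-11.2,"tz":0,"ax":0,"ay":0,"az":-0.061,"jaw":0.2},{"tx":-0.4,"ty":-11.2,"tz":0,"ax":0,"ay":0,"az":-0.061,"jaw":0.2},{"tx":-0.4,"ty":-11.2,"tz":0,"ax":0,"ay":0,"az":-0.061,"jaw":0.2},{"tx":-0.4,"ty":-11.2,"tz":0,"ax":0,"ay":0,"az":-0.061,"jaw":0.2},{"tx":-0.4,"ty":-11.2,"tz":0,"ax":0,"ay":0,"az":-0.061,"jaw":0.2}]'
python3 -m jog '[{"tx":0,"ty":4,"tz":0,"ax":0,"ay":0,"az":0,"jaw":-0.6},{"tx":0,"ty":4,"tz":0,"ax":0,"ay":0,"az":0,"jaw":-1},{"tx":0,"ty":0,"tz":0,"ax":0,"ay":0,"az":0,"jaw":-1}]'
python3 -c "
from h import *
plan(532.8,-29.3,170,1.517)
for n in('top','side'):
  c=capture(n);print(fit(cloud(c),206,217,(500,680,-205,20)),fit(cloud(c),60,190,(505,590,-180,20)))"
```

```text
time_s: 5.35
eef_pos: [524.1, -30.1, 169.3]
ee_rot: [0.001, 0.707, 0.707, 0.001]
force: [0.5, -0.6, 0.1]
grip_width: 0.4
grip_force: 0.4
time_s: 5.72
eef_pos: [532.2, -30.0, 168.3]
ee_rot: [0.0, 0.708, 0.706, 0.0]
force: [-0.9, 0.3, 0.1]
grip_width: 0.994
grip_force: 0.0
t 5.72 at [532.2 -30.  168.3] th 1.569 tool-d [ 0.7  0.6 -1.7] az 0.052 tilt [ 0. -0. -1.] F [-0.9  0.3  0.1] grip 0.994 0.0 q6 -0.27
(111, np.float32(-1.563), array([521.3, -14.4], dtype=float32), array([ 522.8, -204.6], dtype=float32), np.float32(5.2)) (117, np.float32(1.535), array([ 521.2, -154.2], dtype=float32), array([523.7, -84.4], dtype=float32), np.float32(1.5))
(83, np.float32(1.419), array([518.9, -88.4], dtype=float32), array([531.5,  -6.3], dtype=float32), np.float32(5.1)) (416, np.float32(1.524), array([ 519. , -175.5], dtype=float32), array([527.1,  -3.5], dtype=float32), np.float32(4.2))
```

```bash
python3 -m jog '[{"tx":0,"ty":0,"tz":-50,"ax":0,"ay":0,"az":0,"jaw":-1},{"tx":0,"ty":0,"tz":-50,"ax":0,"ay":0,"az":0,"jaw":-1},{"tx":60,"ty":0,"tz":0,"ax":0,"ay":0,"az":0,"jaw":-1},{"tx":60,"ty":0,"tz":0,"ax":0,"ay":0,"az":0,"jaw":-1},{"tx":60,"ty":0,"tz":0,"ax":0,"ay":0,"az":0,"jaw":-1}]'
python3 -c "
from h import *
plan(547,226,170,.075)
for n in('top','side'):
  c=capture(n);P=cloud(c);print(fit(P,206,217,(500,680,-205,20)),fit(P,60,190,(505,590,-180,20)))
  for q in ('wedge_grip','wedge_tip'):
    for r in place_of(q,n): print(n,q,np.round(r['centre']),round(r['conf'],2),px2w(c,*r['centre'],z=22 if q[6]=='g' else 2).round(1))
  g=(P[...,2]>41)&(P[...,2]<48)&(abs(P[...,0]-550)<70)&(abs(P[...,1]-225)<60)
  if g.sum()>5: print('block',g.sum(),P[g].mean(0).round(1))
"
```

```text
time_s: 6.45
eef_pos: [531.5, 151.9, 268.4]
ee_rot: [0.0, 0.708, 0.706, 0.0]
force: [-0.5, -0.7, 0.9]
grip_width: 0.999
grip_force: 0.0
t 6.45 at [531.5 151.9 268.4] th 1.569 tool-d [74.1 15.3 98.4] az 1.494 tilt [ 0.  0. -1.] F [-0.5 -0.7  0.9] grip 0.999 0.0 q6 0.07
(936, np.float32(1.532), array([ 522.3, -205.2], dtype=float32), array([530. ,  -8.9], dtype=float32), np.float32(5.5)) (574, np.float32(1.562), array([ 520.2, -179.1], dtype=float32), array([521.7,  -8.7], dtype=float32), np.float32(3.0))
top wedge_grip [370. 248.] 0.93 [ 378.3 -152.6   22. ]
top wedge_grip [156. 292.] 0.71 [273.1 376.4  22. ]
top wedge_grip [215. 178.] 0.52 [556.9 229.1  22. ]
top wedge_tip [316. 292.] 0.86 [270.6 -20.6   2. ]
block 197 [541.8 224.6  44.5]
(96, np.float32(1.53), array([ 522.1, -204.4], dtype=float32), array([530.2,  -5. ], dtype=float32), np.float32(5.5)) (336, np.float32(1.514), array([ 517.6, -178.5], dtype=float32), array([527.5,  -3.2], dtype=float32), np.float32(4.5))
side wedge_grip [309. 149.] 0.93 [ 360.8 -166.4   22. ]
side wedge_grip [340. 284.] 0.88 [274.7 378.7  22. ]
side wedge_grip [241. 223.] 0.75 [542.8 211.1  22. ]
side wedge_grip [303. 309.] 0.68 [359.5 454.8  22. ]
side wedge_tip [339. 185.] 0.9 [259.9  -8.8   2. ]
side wedge_tip [302. 233.] 0.85 [371.2 212.7   2. ]
side wedge_tip [380. 248.] 0.74 [162.3 241.3   2. ]
block 149 [544.6 226.3  44.6]
```

```bash
python3 -m jog '[{"tx":37,"ty":6,"tz":0,"ax":0,"ay":0,"az":0,"jaw":-1},{"tx":36,"ty":6,"tz":0,"ax":0,"ay":0,"az":0,"jaw":-1},{"tx":0,"ty":0,"tz":30,"ax":0,"ay":0,"az":0.166,"jaw":-1},{"tx":0,"ty":0,"tz":30,"ax":0,"ay":0,"az":0.166,"jaw":-1},{"tx":0,"ty":0,"tz":30,"ax":0,"ay":0,"az":0.166,"jaw":-1}]'
python3 -m jog '[{"tx":0,"ty":0,"tz":30,"ax":0,"ay":0,"az":0.166,"jaw":-1},{"tx":0,"ty":0,"tz":10,"ax":0,"ay":0,"az":0.166,"jaw":-1},{"tx":0,"ty":0,"tz":0,"ax":0,"ay":0,"az":0.166,"jaw":-1},{"tx":0,"ty":0,"tz":0,"ax":0,"ay":0,"az":0.166,"jaw":-1},{"tx":0,"ty":0,"tz":0,"ax":0,"ay":0,"az":0.166,"jaw":-1}]'
python3 -m jog '[{"tx":0,"ty":0,"tz":0,"ax":0,"ay":0,"az":0.166,"jaw":-1},{"tx":0,"ty":0,"tz":0,"ax":0,"ay":0,"az":0,"jaw":-1},{"tx":0,"ty":0,"tz":0,"ax":0,"ay":0,"az":0,"jaw":-1}]'
python3 -c "
from h import *
plan(544,225.5,15,.073)
c=capture('side');cv2.imwrite('pics/s2.png',cv2.resize(c['color'][110:270,180:390,::-1],(787,600)))"
```

```text
time_s: 7.38
eef_pos: [544.2, 221.6, 177.4]
ee_rot: [0.0, 0.862, 0.507, 0.0]
force: [0.4, -0.3, -0.1]
grip_width: 1.001
grip_force: 0.0
time_s: 8.0
eef_pos: [544.3, 221.5, 138.3]
ee_rot: [0.0, 0.993, 0.117, -0.0]
force: [-0.5, 0.1, 0.7]
grip_width: 0.999
grip_force: 0.0
time_s: 8.38
eef_pos: [544.0, 222.4, 138.3]
ee_rot: [0.0, 0.999, 0.039, -0.0]
force: [-0.3, -0.5, -0.5]
grip_width: 0.995
grip_force: 0.0
t 8.38 at [544.  222.4 138.3] th 0.078 tool-d [  0.3  -3.1 123.3] az 0.005 tilt [-0. -0. -1.] F [-0.3 -0.5 -0.5] grip 0.995 0.0 q6 1.68
```

View pics/s2.png

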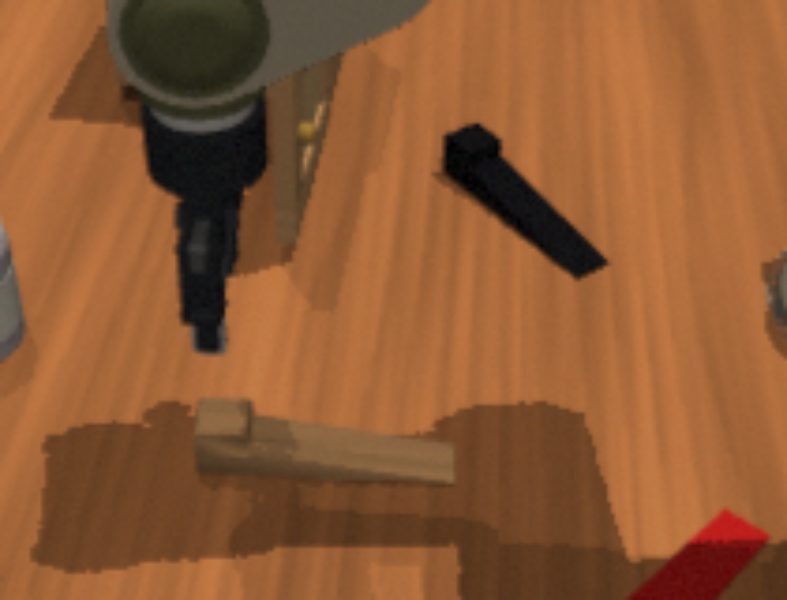

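The gripper hangs above the wooden block at crop pixel (225,420), with the black and red look-alikes clear of it. Going down to grasp.

```bash
python3 -m jog '[{"tx":0,"ty":-3,"tz":45,"ax":0,"ay":0,"az":0,"jaw":-1},{"tx":0,"ty":0,"tz":45,"ax":0,"ay":0,"az":0,"jaw":-1},{"tx":0,"ty":0,"tz":30,"ax":0,"ay":0,"az":0,"jaw":-1},{"tx":0,"ty":0,"tz":11,"ax":0,"ay":0,"az":0,"jaw":-1},{"tx":0,"ty":0,"tz":0,"ax":0,"ay":0,"az":0,"jaw":0}]' 20
python3 -m jog '[{"tx":0,"ty":0,"tz":0,"ax":0,"ay":0,"az":0,"jaw":0.6},{"tx":0,"ty":0,"tz":0,"ax":0,"ay":0,"az":0,"jaw":0.6},{"tx":0,"ty":0,"tz":0,"ax":0,"ay":0,"az":0,"jaw":0.6},{"tx":0,"ty":0,"tz":0,"ax":0,"ay":0,"az":0,"jaw":0.6}]' 50
python3 -c "
from h import *
plan(544,225.5,10,.073)"
```

```text
time_s: 9.05
eef_pos: [543.7, 226.1, 7.5]
ee_rot: [0.0, 0.999, 0.038, -0.0]
force: [-0.6, 0.6, 0.9]
grip_width: 0.814
grip_force: 0.0
time_s: 9.55
eef_pos: [544.3, 226.3, 8.7]
ee_rot: [-0.0, 0.999, 0.038, 0.001]
force: [-0.9, -0.5, 6.1]
grip_width: 0.416
grip_force: 51.0
t 9.55 at [544.3 226.3   8.7] th 0.076 tool-d [-0.4  0.8 -1.3] az 0.003 tilt [ 0.002  0.    -1.   ] F [-0.9 -0.5  6.1] grip 0.416 51.0 q6 1.69
```

```bash
python3 -m jog '[{"tx":0,"ty":0,"tz":-10,"ax":0,"ay":0,"az":0,"jaw":0.6},{"tx":0,"ty":0,"tz":-10,"ax":0,"ay":0,"az":0,"jaw":0.6},{"tx":0,"ty":0,"tz":0,"ax":0,"ay":0,"az":-0.1,"jaw":0.6},{"tx":0,"ty":0,"tz":0,"ax":0,"ay":0,"az":-0.15,"jaw":0.6},{"tx":0,"ty":0,"tz":0,"ax":0,"ay":0,"az":-0.17,"jaw":0.6}]'
python3 -m jog '[{"tx":0,"ty":0,"tz":0,"ax":0,"ay":0,"az":-0.17,"jaw":0.6},{"tx":0,"ty":0,"tz":0,"ax":0,"ay":0,"az":-0.17,"jaw":0.6},{"tx":0,"ty":0,"tz":0,"ax":0,"ay":0,"az":-0.17,"jaw":0.6},{"tx":0,"ty":0,"tz":0,"ax":0,"ay":0,"az":-0.17,"jaw":0.6},{"tx":0,"ty":0,"tz":0,"ax":0,"ay":0,"az":-0.17,"jaw":0.6}]'
python3 -m jog '[{"tx":0,"ty":0,"tz":0,"ax":0,"ay":0,"az":-0.12,"jaw":0.6},{"tx":0,"ty":0,"tz":0,"ax":0,"ay":0,"az":-0.06,"jaw":0.6},{"tx":0,"ty":0,"tz":0,"ax":0,"ay":0,"az":0,"jaw":0.6}]'
python3 -c "
from h import *
plan(539,209,10,1.53)"
```

```text
time_s: 10.18
eef_pos: [543.5, 226.1, 27.9]
ee_rot: [-0.0, 0.969, 0.248, 0.0]
force: [-0.7, -0.0, -1.4]
grip_width: 0.415
grip_force: 50.0
time_s: 10.8
eef_pos: [543.6, 226.1, 27.9]
ee_rot: [0.0, 0.78, 0.625, 0.0]
force: [-0.2, 0.2, -2.4]
grip_width: 0.416
grip_force: 50.0
time_s: 11.18
eef_pos: [543.6, 226.1, 27.8]
ee_rot: [0.0, 0.723, 0.691, 0.0]
force: [0.0, -0.6, -1.4]
grip_width: 0.419
grip_force: 50.0
t 11.18 at [543.6 226.1  27.8] th 1.525 tool-d [-17.3  -3.8  17.8] az -0.005 tilt [ 0.  0. -1.] F [ 0.  -0.6 -1.4] grip 0.419 50.0 q6 0.24
```

```bash
python3 -m jog '[{"tx":0,"ty":-4,"tz":10,"ax":0,"ay":0,"az":0,"jaw":0.6},{"tx":0,"ty":0,"tz":7,"ax":0,"ay":0,"az":0,"jaw":0.6},{"tx":0,"ty":0,"tz":2,"ax":0,"ay":0,"az":0,"jaw":0.6},{"tx":0,"ty":0,"tz":0,"ax":0,"ay":0,"az":0,"jaw":0.6}]'
python3 - <<'E'
from h import *
plan(539,209,10,1.53)
c=capture('top');cv2.imwrite('pics/t3.png',cv2.resize(c['color'][90:290,160:430,::-1],(800,593)))
for r in place_of('wedge_tip','top'): print(r, px2w(c,*r['centre'],z=2).round(1))
P=cloud(c); print(fit(P,7,25,(500,580,50,190)))
E
```

```text
time_s: 11.68
eef_pos: [539.2, 226.3, 8.7]
ee_rot: [-0.0, 0.723, 0.691, -0.0]
force: [-4.5, -0.7, 6.9]
grip_width: 0.413
grip_force: 51.1
t 11.68 at [539.2 226.3   8.7] th 1.526 tool-d [-17.3   0.6  -1.3] az -0.004 tilt [-0.001 -0.    -1.   ] F [-4.5 -0.7  6.9] grip 0.413 51.1 q6 0.24
{'centre': [315.5, 295.5], 'conf': 0.75} [260.9 -19.3   2. ]
{'centre': [282.0, 186.4], 'conf': 0.64} [535.8  58.9   2. ]
(334, np.float32(1.457), array([527.4,  60.1], dtype=float32), array([540.8, 177.2], dtype=float32), np.float32(6.9))
```

View pics/t3.png

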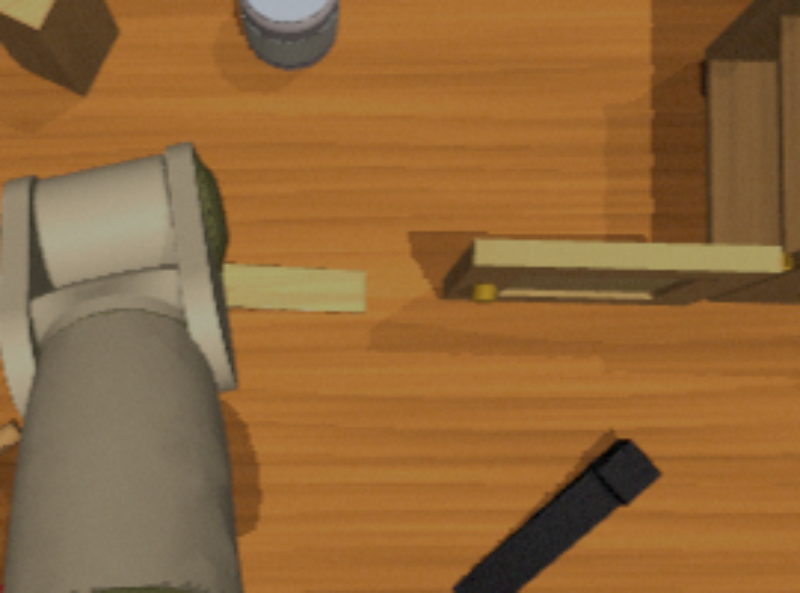

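The wedge tip is at crop (365,290), pointing at the door's lower free edge at (450,290) and in line with it. I'll slide it in.

```bash
python3 -m jog '[{"tx":-10,"ty":0,"tz":-0.5,"ax":0,"ay":0,"az":0,"jaw":0.6},{"tx":-20,"ty":0,"tz":0,"ax":0,"ay":0,"az":0,"jaw":0.6},{"tx":-20,"ty":0,"tz":0,"ax":0,"ay":0,"az":0,"jaw":0.6},{"tx":-20,"ty":0,"tz":0,"ax":0,"ay":0,"az":0,"jaw":0.6},{"tx":-10,"ty":0,"tz":0,"ax":0,"ay":0,"az":0,"jaw":0.6}]'
python3 -m jog '[{"tx":-5,"ty":0,"tz":0,"ax":0,"ay":0,"az":0,"jaw":0.6},{"tx":-5,"ty":0,"tz":0,"ax":0,"ay":0,"az":0,"jaw":0.6},{"tx":0,"ty":0,"tz":0,"ax":0,"ay":0,"az":0,"jaw":0.6}]'
python3 -c "
from h import *
plan(534,118,8.7,1.526)"
```

```text
time_s: 12.4
eef_pos: [535.8, 144.6, 8.7]
ee_rot: [-0.0, 0.723, 0.69, -0.0]
force: [0.5, 0.3, -1.9]
grip_width: 0.418
grip_force: 50.3
time_s: 12.78
eef_pos: [535.4, 136.4, 8.7]
ee_rot: [-0.0, 0.723, 0.691, -0.0]
force: [-0.5, 0.4, -1.9]
grip_width: 0.414
grip_force: 50.3
t 12.78 at [535.4 136.4   8.7] th 1.526 tool-d [-18.4  -0.6   0. ] az -0.0 tilt [-0. -0. -1.] F [-0.5  0.4 -1.9] grip 0.414 50.3 q6 0.08
```

```bash
python3 -m jog '[{"tx":-2,"ty":0,"tz":0.3,"ax":0,"ay":0,"az":0,"jaw":0.6},{"tx":-3,"ty":0,"tz":0,"ax":0,"ay":0,"az":0,"jaw":0.6},{"tx":-3,"ty":0,"tz":0,"ax":0,"ay":0,"az":0,"jaw":0.6},{"tx":-3,"ty":0,"tz":0,"ax":0,"ay":0,"az":0,"jaw":0.6},{"tx":-3,"ty":0,"tz":0,"ax":0,"ay":0,"az":0,"jaw":0.6}]'
python3 -m jog '[{"tx":-2,"ty":0,"tz":0,"ax":0,"ay":0,"az":0,"jaw":0.6},{"tx":-2,"ty":0,"tz":0,"ax":0,"ay":0,"az":0,"jaw":0.6},{"tx":-2,"ty":0,"tz":0,"ax":0,"ay":0,"az":0,"jaw":0.6}]'
```

```text
time_s: 13.4
eef_pos: [535.0, 122.2, 8.7]
ee_rot: [0.0, 0.723, 0.691, 0.0]
force: [-0.4, 1.7, 2.6]
grip_width: 0.416
grip_force: 50.5
time_s: 13.78
eef_pos: [534.7, 116.4, 8.7]
ee_rot: [0.0, 0.723, 0.691, 0.0]
force: [0.5, 4.0, 4.5]
grip_width: 0.41
grip_force: 50.8
```

```bash
python3 -m jog '[{"tx":-1,"ty":0,"tz":0,"ax":0,"ay":0,"az":0,"jaw":0.6},{"tx":0,"ty":0,"tz":0,"ax":0,"ay":0,"az":0,"jaw":0.6}]'
python3 -m jog '[{"tx":-1,"ty":0,"tz":0,"ax":0,"ay":0,"az":0,"jaw":0.6},{"tx":0,"ty":0,"tz":0,"ax":0,"ay":0,"az":0,"jaw":0.6}]'
```

```text
time_s: 14.02
eef_pos: [534.7, 115.3, 8.7]
ee_rot: [0.0, 0.723, 0.691, 0.0]
force: [0.0, 3.2, 5.1]
grip_width: 0.411
grip_force: 50.9
time_s: 14.28
eef_pos: [534.6, 114.4, 8.7]
ee_rot: [0.0, 0.723, 0.691, 0.0]
force: [0.4, 2.3, 6.2]
grip_width: 0.417
grip_force: 50.9
```

```bash
python3 -m jog '[{"tx":-1,"ty":0,"tz":-0.1,"ax":0,"ay":0,"az":0,"jaw":0.6},{"tx":-1,"ty":0,"tz":0,"ax":0,"ay":0,"az":0,"jaw":0.6},{"tx":-1,"ty":0,"tz":0,"ax":0,"ay":0,"az":0,"jaw":0.6}]'
python3 -m jog '[{"tx":-1,"ty":0,"tz":0,"ax":0,"ay":0,"az":0,"jaw":0.6},{"tx":-1,"ty":0,"tz":0,"ax":0,"ay":0,"az":0,"jaw":0.6}]'
```

```text
time_s: 14.65
eef_pos: [534.4, 111.4, 8.7]
ee_rot: [0.0, 0.723, 0.691, 0.0]
force: [0.2, 4.3, 5.2]
grip_width: 0.416
grip_force: 50.9
time_s: 14.9
eef_pos: [534.3, 109.4, 8.7]
ee_rot: [0.0, 0.723, 0.691, 0.0]
force: [0.8, 4.2, 5.2]
grip_width: 0.417
grip_force: 50.9
```

```bash
python3 -m jog '[{"tx":-1,"ty":0,"tz":-0.1,"ax":0,"ay":0,"az":0,"jaw":0.6},{"tx":-1,"ty":0,"tz":0,"ax":0,"ay":0,"az":0,"jaw":0.6},{"tx":-1,"ty":0,"tz":0,"ax":0,"ay":0,"az":0,"jaw":0.6}]'
python3 -m jog '[{"tx":-1,"ty":0,"tz":0,"ax":0,"ay":0,"az":0,"jaw":0.6},{"tx":-1,"ty":0,"tz":0,"ax":0,"ay":0,"az":0,"jaw":0.6},{"tx":-1,"ty":0,"tz":0,"ax":0,"ay":0,"az":0,"jaw":0.6}]'
```

```text
time_s: 15.28
eef_pos: [534.1, 106.3, 8.6]
ee_rot: [-0.0, 0.723, 0.691, -0.0]
force: [0.4, 2.8, 3.5]
grip_width: 0.416
grip_force: 50.8
time_s: 15.65
eef_pos: [534.0, 103.3, 8.7]
ee_rot: [-0.0, 0.723, 0.691, -0.0]
force: [1.1, 2.7, 3.2]
grip_width: 0.411
grip_force: 50.7
```

```bash
python3 -m jog '[{"tx":-1,"ty":0,"tz":0,"ax":0,"ay":0,"az":0,"jaw":0.6},{"tx":-1,"ty":0,"tz":0,"ax":0,"ay":0,"az":0,"jaw":0.6}]'
python3 -m jog '[{"tx":-1,"ty":0,"tz":0,"ax":0,"ay":0,"az":0,"jaw":0.6},{"tx":-1,"ty":0,"tz":0,"ax":0,"ay":0,"az":0,"jaw":0.6},{"tx":-1,"ty":0,"tz":0,"ax":0,"ay":0,"az":0,"jaw":0.6}]'
```

```text
time_s: 15.9
eef_pos: [533.9, 101.3, 8.7]
ee_rot: [-0.0, 0.723, 0.691, -0.0]
force: [0.4, 2.5, 3.4]
grip_width: 0.413
grip_force: 50.7
time_s: 16.27
eef_pos: [533.7, 98.3, 8.7]
ee_rot: [-0.0, 0.723, 0.691, -0.0]
force: [-0.3, 2.6, 3.3]
grip_width: 0.413
grip_force: 50.7
```

```bash
python3 -m jog '[{"tx":-1,"ty":0,"tz":0,"ax":0,"ay":0,"az":0,"jaw":0.6},{"tx":-1,"ty":0,"tz":0,"ax":0,"ay":0,"az":0,"jaw":0.6}]'
python3 -m jog '[{"tx":-1,"ty":0,"tz":0,"ax":0,"ay":0,"az":0,"jaw":0.6},{"tx":-1,"ty":0,"tz":0,"ax":0,"ay":0,"az":0,"jaw":0.6},{"tx":-1,"ty":0,"tz":0,"ax":0,"ay":0,"az":0,"jaw":0.6}]'
```

```text
time_s: 16.52
eef_pos: [533.6, 96.3, 8.7]
ee_rot: [-0.0, 0.723, 0.691, -0.0]
force: [0.2, 3.2, 3.0]
grip_width: 0.413
grip_force: 50.7
time_s: 16.9
eef_pos: [533.5, 93.4, 8.7]
ee_rot: [-0.0, 0.723, 0.691, -0.0]
force: [0.5, 2.1, 2.9]
grip_width: 0.419
grip_force: 50.7
```

```bash
python3 -m jog '[{"tx":-1,"ty":0,"tz":0,"ax":0,"ay":0,"az":0,"jaw":0.6},{"tx":-1,"ty":0,"tz":0,"ax":0,"ay":0,"az":0,"jaw":0.6}]'
python3 -m jog '[{"tx":-1,"ty":0,"tz":0,"ax":0,"ay":0,"az":0,"jaw":0.6},{"tx":-1,"ty":0,"tz":0,"ax":0,"ay":0,"az":0,"jaw":0.6},{"tx":-1,"ty":0,"tz":0,"ax":0,"ay":0,"az":0,"jaw":0.6}]'
```

```text
time_s: 17.15
eef_pos: [533.4, 91.4, 8.7]
ee_rot: [-0.0, 0.723, 0.691, -0.0]
force: [-0.2, 3.6, 2.1]
grip_width: 0.414
grip_force: 50.6
time_s: 17.52
eef_pos: [533.3, 88.3, 8.7]
ee_rot: [-0.0, 0.723, 0.691, -0.0]
force: [0.4, 2.3, 2.2]
grip_width: 0.414
grip_force: 50.6
```

```bash
python3 -m jog '[{"tx":-1,"ty":0,"tz":0,"ax":0,"ay":0,"az":0,"jaw":0.6},{"tx":-1,"ty":0,"tz":0,"ax":0,"ay":0,"az":0,"jaw":0.6}]'
python3 -m jog '[{"tx":-1,"ty":0,"tz":0,"ax":0,"ay":0,"az":0,"jaw":0.6},{"tx":-1,"ty":0,"tz":0,"ax":0,"ay":0,"az":0,"jaw":0.6},{"tx":-1,"ty":0,"tz":0,"ax":0,"ay":0,"az":0,"jaw":0.6}]'
```

```text
time_s: 17.77
eef_pos: [533.2, 86.3, 8.7]
ee_rot: [-0.0, 0.723, 0.691, -0.0]
force: [0.1, 1.9, 2.3]
grip_width: 0.416
grip_force: 50.6
time_s: 18.15
eef_pos: [533.1, 83.3, 8.7]
ee_rot: [-0.0, 0.723, 0.691, -0.0]
force: [-0.4, 1.8, 2.2]
grip_width: 0.413
grip_force: 50.6
```

```bash
python3 -m jog '[{"tx":-1,"ty":0,"tz":0,"ax":0,"ay":0,"az":0,"jaw":0.6},{"tx":-1,"ty":0,"tz":0,"ax":0,"ay":0,"az":0,"jaw":0.6}]'
python3 -m jog '[{"tx":-1,"ty":0,"tz":0,"ax":0,"ay":0,"az":0,"jaw":0.6},{"tx":-1,"ty":0,"tz":0,"ax":0,"ay":0,"az":0,"jaw":0.6},{"tx":-1,"ty":0,"tz":0,"ax":0,"ay":0,"az":0,"jaw":0.6}]'
```

```text
time_s: 18.4
eef_pos: [532.9, 81.4, 8.6]
ee_rot: [-0.0, 0.723, 0.691, -0.0]
force: [-0.2, 2.3, 1.8]
grip_width: 0.414
grip_force: 50.6
time_s: 18.77
eef_pos: [532.8, 78.3, 8.7]
ee_rot: [-0.0, 0.723, 0.691, -0.0]
force: [-0.3, 1.1, 1.1]
grip_width: 0.413
grip_force: 50.6
```

```bash
python3 -m jog '[{"tx":-1,"ty":0,"tz":0.1,"ax":0,"ay":0,"az":0,"jaw":0.6},{"tx":-1,"ty":0,"tz":0,"ax":0,"ay":0,"az":0,"jaw":0.6}]'
python3 -m jog '[{"tx":-1,"ty":0,"tz":0,"ax":0,"ay":0,"az":0,"jaw":0.6},{"tx":-1,"ty":0,"tz":0,"ax":0,"ay":0,"az":0,"jaw":0.6},{"tx":-1,"ty":0,"tz":0,"ax":0,"ay":0,"az":0,"jaw":0.6}]'
```

```text
time_s: 19.02
eef_pos: [532.8, 76.4, 8.7]
ee_rot: [0.0, 0.723, 0.691, 0.0]
force: [0.2, 2.4, 2.8]
grip_width: 0.417
grip_force: 50.6
time_s: 19.4
eef_pos: [532.7, 73.4, 8.7]
ee_rot: [-0.0, 0.723, 0.691, 0.0]
force: [-1.4, 2.2, 2.7]
grip_width: 0.419
grip_force: 50.7
```

```bash
python3 -m jog '[{"tx":-1,"ty":0,"tz":0,"ax":0,"ay":0,"az":0,"jaw":0.6},{"tx":-1,"ty":0,"tz":0,"ax":0,"ay":0,"az":0,"jaw":0.6}]'
python3 -m jog '[{"tx":-1,"ty":0,"tz":0,"ax":0,"ay":0,"az":0,"jaw":0.6},{"tx":-1,"ty":0,"tz":0,"ax":0,"ay":0,"az":0,"jaw":0.6}]'
python3 - <<'E'
from h import *
c=capture('side');cv2.imwrite('pics/s4.png',cv2.resize(c['color'][90:250,170:380,::-1],(787,600)))
E
```

```text
time_s: 19.65
eef_pos: [532.6, 71.6, 8.7]
ee_rot: [-0.0, 0.723, 0.691, 0.0]
force: [1.3, 6.4, 3.9]
grip_width: 0.412
grip_force: 50.7
time_s: 19.9
eef_pos: [532.4, 70.0, 8.7]
ee_rot: [-0.0, 0.723, 0.691, 0.0]
force: [0.5, 8.4, 3.2]
grip_width: 0.413
grip_force: 50.7
```

View pics/s4.png

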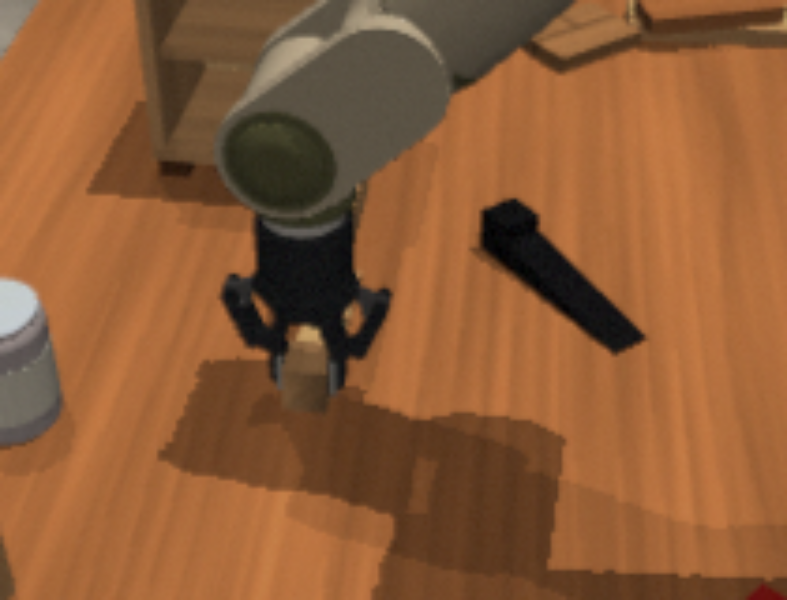

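The side view shows the block still held at crop (305,385). The push has risen from about 2.3 to 8.4 N, so the wedge has met the door. Now tapping it in.

```bash
python3 -m jog '[{"tx":-1,"ty":0,"tz":0,"ax":0,"ay":0,"az":0,"jaw":0.6},{"tx":0,"ty":0,"tz":0,"ax":0,"ay":0,"az":0,"jaw":0.6}]'
python3 -m jog '[{"tx":-1,"ty":0,"tz":0,"ax":0,"ay":0,"az":0,"jaw":0.6},{"tx":0,"ty":0,"tz":0,"ax":0,"ay":0,"az":0,"jaw":0.6}]'
```

```text
time_s: 20.2
eef_pos: [532.4, 69.2, 8.7]
ee_rot: [-0.0, 0.723, 0.691, 0.0]
force: [0.2, 8.2, 3.3]
grip_width: 0.414
grip_force: 50.7
time_s: 20.45
eef_pos: [532.3, 68.4, 8.6]
ee_rot: [-0.0, 0.723, 0.691, 0.001]
force: [0.2, 9.4, 4.7]
grip_width: 0.416
grip_force: 50.7
```

```bash
python3 -m jog '[{"tx":-1,"ty":0,"tz":0,"ax":0,"ay":0,"az":0,"jaw":0.6},{"tx":0,"ty":0,"tz":0,"ax":0,"ay":0,"az":0,"jaw":0.6}]'
python3 -m jog '[{"tx":-1,"ty":0,"tz":0,"ax":0,"ay":0,"az":0,"jaw":0.6},{"tx":0,"ty":0,"tz":0,"ax":0,"ay":0,"az":0,"jaw":0.6}]'
```

```text
time_s: 20.7
eef_pos: [532.3, 67.6, 8.7]
ee_rot: [-0.001, 0.723, 0.691, 0.001]
force: [1.1, 12.6, 4.0]
grip_width: 0.414
grip_force: 50.7
time_s: 20.95
eef_pos: [532.2, 66.8, 8.7]
ee_rot: [-0.001, 0.723, 0.691, 0.001]
force: [0.4, 14.0, 3.7]
grip_width: 0.415
grip_force: 50.8
```

```bash
python3 -m jog '[{"tx":-0.8,"ty":0,"tz":0,"ax":0,"ay":0,"az":0,"jaw":0.6},{"tx":0,"ty":0,"tz":0,"ax":0,"ay":0,"az":0,"jaw":0.6}]'
python3 -m jog '[{"tx":0,"ty":0,"tz":0,"ax":0,"ay":0,"az":0,"jaw":0.6}]'
```

```text
time_s: 21.2
eef_pos: [532.2, 66.3, 8.7]
ee_rot: [-0.001, 0.723, 0.691, 0.001]
force: [0.8, 15.8, 4.0]
grip_width: 0.416
grip_force: 50.8
time_s: 21.32
eef_pos: [532.1, 66.3, 8.6]
ee_rot: [-0.001, 0.723, 0.691, 0.001]
force: [1.0, 14.8, 4.1]
grip_width: 0.416
grip_force: 50.8
```

```bash
python3 -m jog '[{"tx":0,"ty":0,"tz":0,"ax":0,"ay":0,"az":0,"jaw":-0.2},{"tx":0,"ty":0,"tz":0,"ax":0,"ay":0,"az":0,"jaw":-0.6},{"tx":0,"ty":0,"tz":0,"ax":0,"ay":0,"az":0,"jaw":-0.6},{"tx":0,"ty":0,"tz":0,"ax":0,"ay":0,"az":0,"jaw":-0.6}]'
python3 -m jog '[{"tx":0,"ty":0,"tz":-15,"ax":0,"ay":0,"az":0,"jaw":-0.6},{"tx":0,"ty":0,"tz":-40,"ax":0,"ay":0,"az":0,"jaw":-0.6},{"tx":30,"ty":0,"tz":-50,"ax":0,"ay":0,"az":0,"jaw":-0.6},{"tx":50,"ty":0,"tz":-30,"ax":0,"ay":0,"az":0,"jaw":-0.6},{"tx":50,"ty":0,"tz":0,"ax":0,"ay":0,"az":0,"jaw":-0.6}]'
python3 -m jog '[{"tx":50,"ty":0,"tz":0,"ax":0,"ay":0,"az":0,"jaw":-0.6},{"tx":50,"ty":0,"tz":0,"ax":0,"ay":0,"az":0,"jaw":-0.6},{"tx":0,"ty":0,"tz":0,"ax":0,"ay":0,"az":0,"jaw":-0.6}]'
python3 - <<'E'
from h import *
ims=[]
for n,(a,b,c_,d) in (('side',(90,250,170,380)),('top',(120,240,220,430))):
    c=capture(n);P=cloud(c);ims.append(cv2.resize(c['color'][a:b,c_:d,::-1],(390,300)))
    print(n,fit(P,206,217,(500,680,-205,20)))
    for r in place_of('wedge_grip',n): print(r,px2w(c,*r['centre'],z=22).round(1))
cv2.imwrite('pics/f.png',np.hstack(ims))
E
```

```text
time_s: 21.82
eef_pos: [532.2, 64.4, 8.5]
ee_rot: [0.0, 0.723, 0.691, -0.0]
force: [0.5, 0.1, 0.4]
grip_width: 0.804
grip_force: 0.0
time_s: 22.45
eef_pos: [539.3, 196.0, 147.7]
ee_rot: [0.002, 0.723, 0.691, 0.003]
force: [-0.1, -0.9, -0.5]
grip_width: 0.796
grip_force: 0.0
time_s: 22.82
eef_pos: [542.0, 297.2, 144.4]
ee_rot: [0.0, 0.721, 0.692, 0.001]
force: [0.3, -0.6, -0.5]
grip_width: 0.801
grip_force: 0.0
side None
{'centre': [250.9, 187.4], 'conf': 0.71} [536.4  59.   22. ]
{'centre': [341.3, 286.5], 'conf': 0.7} [273.1 385.9  22. ]
{'centre': [308.8, 146.7], 'conf': 0.57} [ 363.3 -182.9   22. ]
top (926, np.float32(1.532), array([ 522.4, -205.2], dtype=float32), array([530.1,  -8.8], dtype=float32), np.float32(5.4))
{'centre': [368.4, 247.9], 'conf': 0.97} [ 377.6 -149.7   22. ]
{'centre': [277.5, 184.9], 'conf': 0.85} [537.2  71.   22. ]
```

View pics/f.png

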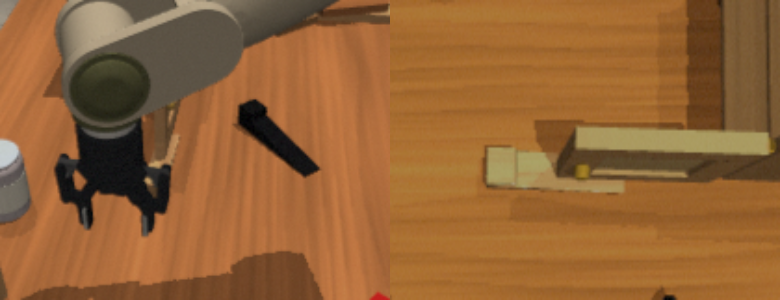

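The top view shows the wedge with its block at (500,168), its ramp under the door in line with it, and the door still square. The gripper is clear of everything.

```bash
python3 -c "
from rig import finish_job;print(finish_job())"
```

```text
the job is handed in; nothing more can be done
None
```

The job is handed in, with no verdict returned: the door stands square, the wedge was driven in under its free edge to about 15 N and let go, the final check showed both holding, and the can, post and brush were never approached.

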